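Sweep the tested ring cores into the collecting tray

TASK

Sweep the three loose ferrite ring cores along the bench top with the fingertips, through the open side of the low aluminium tray, until all three lie flat and wholly inside it. Only push them: do not lift them off the bench. Leave everything else on the bench where it is, including the little wire spool and the transformer that stand among the rings.

Things in the scene. Friction and masses are not known exactly. Their poses are not given: they have to be found in the camera images.
- tray: Low aluminium tray screwed to the bench: three walls 22 mm high, 4 mm thick; fourth side (the mouth) open, no lip, faces roughly the robot's right. Inside 150 mm wide, 110 mm deep; floor level with the bench (z = 0), so things slide in. Origin on the bench at the middle of the mouth line; x points into the tray (back wall's inner face at 110 mm), y along the mouth (side walls at -75 and +75 mm).
- ring1: One of three equal dark grey ferrite ring cores (plain thick rings): 36 mm outside diameter, 22 mm hole, 15 mm high, 30 to 65 g, loose, lying flat on the bare bench some 10 to 30 cm in front of the tray's mouth. Origin at the centre of its underside, z up along the ring's axis.
- ring2: One of three equal dark grey ferrite ring cores (plain thick rings): 36 mm outside diameter, 22 mm hole, 15 mm high, 30 to 65 g, loose, lying flat on the bare bench some 10 to 30 cm in front of the tray's mouth. Origin at the centre of its underside, z up along the ring's axis.
- ring3: One of three equal dark grey ferrite ring cores (plain thick rings): 36 mm outside diameter, 22 mm hole, 15 mm high, 30 to 65 g, loose, lying flat on the bare bench some 10 to 30 cm in front of the tray's mouth. Origin at the centre of its underside, z up along the ring's axis.
- bobbin: Bystander among the rings: small spool of copper wire standing upright, black flanges 30 mm in diameter, 32 mm high, loose. Origin at the centre of its underside.
- transformer: Bystander among the rings: small block-shaped transformer, dark grey core with a yellow-taped coil, 30 x 26 mm and 30 mm high, loose. Origin at the centre of its underside.
- mug: Bystander: white mug, 76 mm in diameter and 85 mm high, on the robot's right, away from the rings. Origin at the centre of its underside.
- screwdriver: Bystander: screwdriver about 160 mm long lying on the robot's right, away from the rings. Origin underneath it, x along it towards the tip.
- calculator: Bystander: grey pocket calculator, 130 x 75 x 14 mm, lying at the far side of the bench. Origin at the centre of its underside.
- pen: Bystander: black pen 137 mm long, 10 mm thick, lying at the far side of the bench. Origin under its middle, x along it.

How it is judged:
At the end, for the whole second after the job is handed in: Each ring lies flat on the bench (tilt under 0.15 rad, underside under 6 mm) and at rest (under 20 mm/s) inside the tray: its centre at least 17 mm past the mouth line and between the tray's walls (x of ring1 in the frame of tray between 0.017 and 0.11 m and y of ring1 in the frame of tray between -0.075 and 0.075 m and angle between each of ring1, ring2, ring3's own z axis and vertical below 0.15 rad and height (world z) of each of ring1, ring2, ring3 below 0.006 m and linear speed of each of ring1, ring2, ring3 below 0.02 m/s and x of ring2 in the frame of tray between 0.017 and 0.11 m and y of ring2 in the frame of tray between -0.075 and 0.075 m and x of ring3 in the frame of tray between 0.017 and 0.11 m and y of ring3 in the frame of tray between -0.075 and 0.075 m); the robot touches nothing.
It fails at once if a ring core is lifted more than 12 mm off the bench (height (world z) of any of ring1, ring2, ring3 above 0.012 m).
It fails at once if a bystander (spool, transformer, mug, screwdriver, calculator or pen) is moved more than 15 mm or knocked over (distance of any of bobbin, transformer, mug, screwdriver, calculator, pen from where it was at the start of the episode above 0.015 m or angle between any of bobbin, transformer, mug's own z axis and vertical above 0.5 rad).
It also fails if it takes over 61 s, if anything falls off the work surface, if the arm or the gripper's body presses on something with over 40 N, if the wrist force passes 120 N, or if a joint passes its speed limit or range.

ROBOT

A 6-joint arm with a two-finger parallel gripper is mounted at the origin on the work surface. World frame = base frame: x ahead of the robot, y to its left, z up, the work surface at z = 0. Lengths are in m, angles in rad, forces in N, time in s.
With the tool pointing down it reaches from about 0.35 to 0.85 m from the base axis. Payload 8.1 kg.
Tool frame: the origin (TCP) lies midway between the tips of the shut fingers; the grasp point (between the pads) lies 19 mm behind it; z points along the fingers, y is the line along which they close (so a half turn about z gives the same grasp; the last joint's range is limited). The gripper opens to 85 mm and grips with 20 to 120 N. Pads are 22 mm wide; open, the fingers measure 114 mm over their backs; the gripper's body (76 mm by 85 mm) begins 54 mm behind the grasp point. The pads swing forward as they close: fully open they stand 13 mm farther back than shut.
Start: joints at [-1.267, 0.13, 1.488, -0, 1.523, -0.085], TCP at [0.227, -0.555, 0.231] pointing down, gripper open.
Joint ranges: [-2.96, 2.96], [-0.89, 2.26], [0.02, 2.5], [-1.34, 4.48], [0, 2.73], [-2.66, 2.66]. Speed limits (rad/s): [2.39, 2.39, 2.79, 3.14, 3.14, 3.14].

INTERFACE

Orientations are given as a unit quaternion [x, y, z, w].
In Python, from rig import ctrl gives the robot as it stands.
- The arm moves only by the tool play_rows, never from a script. Its argument "deltas" is a list of rows, each a list of 7 numbers: the shift along the tool's x, y, z in mm, then the turn, a rotation vector about the tool's x, y, z in degrees, then the finger opening in mm, from 0 to 85.4. A call has 1 to 12 rows; each row shifts and turns the commanded pose from where the row before left it, along the tool's axes as they then stand; what a row does not reach is not made up. A row lasts 1/10 s, in which the tool goes at most 50 mm and 8.59 degrees, less where a joint would pass 70% of its speed; a pose out of reach is approached as far as the arm can. A call is refused whole if a number of a shift passes 50 or a number of a turn 8.59, either way. A call with a gripper value outside its range is refused whole. The fingers move at their own pace and stop on an object; "force" is the grip in N (left out, the last holds). Time passes only in rows, so rows that do not move let the fingers close. It gives the time, the measured TCP pose, the force, the opening and the grip force at its end, in the units of the state.
- ctrl.get_state(): the state, without advancing time (a new reading comes with each control period).
- ctrl.capture(name): name is "scene" or "top"; returns a dict with "img" (384x512x3 uint8, red, green, blue), "depth" (384x512 float32, m along the optical axis (not along the pixel's ray), 0 where there is no reading), "intrinsics" (3x3 intrinsics, pixels), "R" (3x3) and "t" (3): a world point X has camera coordinates R X + t. Camera axes: x right, y down, z forward; pixel columns grow to the right and rows downward; lengths in m; the calibration is good to about 2 mm. A picture is of the moment at which its call begins.
- ctrl.job_done(): hands the job in; it is judged then, once.
Trained networks look in a picture, given as the dict that the camera call returned (one of the last four; its "shot" number tells which), for a name from the list of things; names that differ only in an ending like _2 or _b are one class to them, and where a whole thing is asked for, a point or a joint stands for the part that bears it (a point fixed in the world has none). Each returns a list of dicts, best first, with "p" (0 to 1); they miss things now and then, are a little off and sometimes report something else, mostly with a low value. They report only what shows in the picture. A call takes as long as a camera call.
- ctrl.spot_in(query, picture): "point" ([column, row] in pixels, amid what is visible of it).
The state is a dict: "time": time; "joints": joint angles; "joint_velocities": joint speeds; "joint_efforts": joint torques, N m; "position": TCP position; "tcp_rot": TCP orientation; "ft_force": force on the tool from outside, world axes, zero at the start; "wrist_torque": the same for the moment, N m; "opening": opening from 0.0 (shut) to 1.0 (fully open); "gripper_force": force on a finger pad.
Only numpy, scipy, OpenCV 4.12 (cv2) and the standard library are available. Lean on these libraries where they do the work, as an engineer would, in place of code of your own. Each camera call takes 0.05 s, during which the arm holds its last target. There are 200 camera calls.

## Working session

There is one attempt and no reset: what is moved stays moved. The work goes in short steps, Python scripts to look and compute and a tool call to move; the robot and the scene stay as the last step left them, time stands still between calls to the robot, and variables do not carry over. Pictures are saved under pics/ and viewed, at most 10 in all, crops included, and the job is handed in when it is done.

Besides the shell and the picture viewer there is one more tool, called after "Emit:" in YAML: its name, and indented under it one key for each argument. play_rows: Moves the arm, as the interface text tells. Its arguments: {"type":"object","properties":{"deltas":{"type":"array"},"force":{"type":"number"}},"required":["deltas"]}

```bash
mkdir -p pics; cat > h.py <<'E'
import numpy as np, cv2
from rig import ctrl
def cloud(d):
    K=d["intrinsics"];z=d["depth"];v,u=np.indices(z.shape)
    c=np.stack([(u-K[0,2])/K[0,0]*z,(v-K[1,2])/K[1,1]*z,z],-1)
    return (c-d["t"])@d["R"]   # R^T(c-t)
def save(d,n): cv2.imwrite(f"pics/{n}.png",d["img"][:,:,::-1])
E
python3 - <<'E'
from h import *
s=ctrl.get_state();print({k:np.round(s[k],3) for k in("time","position","tcp_rot","ft_force","opening")})
a=ctrl.capture("top");b=ctrl.capture("scene");save(a,"top0");save(b,"scene0")
print(a["R"],a["t"])
X=cloud(a)
for q in["ring1","bobbin","transformer","tray","mug","screwdriver","calculator","pen"]:
  for r in ctrl.spot_in(q,a)[:4]:
    c,w=map(int,r["point"]);print(q,round(r["p"],2),c,w,np.round(X[w,c],3))
E
```

```text
{'time': np.float64(0.0), 'position': array([ 0.227, -0.555,  0.23 ]), 'tcp_rot': array([ 0.981,  0.193, -0.   , -0.001]), 'ft_force': array([-0.25 , -0.526, -0.216]), 'opening': np.float64(0.996)}
[[-2.76901738e-02 -9.99616162e-01 -8.85102653e-04]
 [-9.97323189e-01  2.76865790e-02 -6.76750287e-02]
 [ 6.76735579e-02 -9.91199905e-04 -9.97707025e-01]] [-0.09252517  0.61320764  1.28051687]
ring1 0.65 238 189 [ 0.607 -0.058  0.015]
ring1 0.56 206 159 [0.695 0.03  0.005]
ring1 0.39 258 210 [ 0.548 -0.111  0.018]
bobbin 0.43 255 165 [ 0.671 -0.106  0.033]
tray 0.97 147 207 [ 0.565  0.198 -0.004]
mug 0.56 357 174 [ 0.641 -0.389  0.007]
screwdriver 0.75 365 257 [ 0.412 -0.399  0.021]
calculator 0.57 273 121 [ 0.795 -0.16   0.011]
pen 0.44 196 125 [0.791 0.056 0.007]
```

View pics/top0.png

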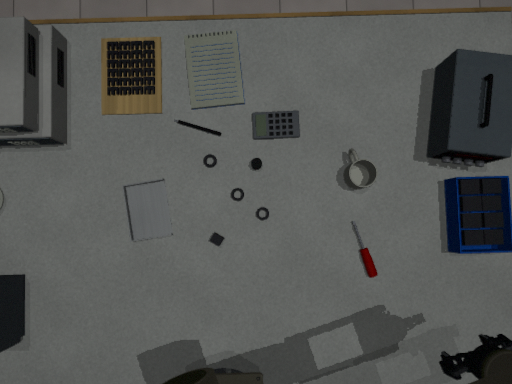

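The top view shows rings at about (210,161), (237,195) and (262,213), the spool at (256,164), the transformer at (217,239), and the tray at columns 125–172, rows 180–241, with its mouth to the right. Next I'll measure them more finely.

```bash
cat >> h.py <<'E'
def px2w(d,u,v,z):
    K=d["intrinsics"];r=np.array([(u-K[0,2])/K[0,0],(v-K[1,2])/K[1,1],1.])
    o=-d["R"].T@d["t"];r=d["R"].T@r
    return o+r*(z-o[2])/r[2]
def darks(d,box=(178,140,330,255)):
    "dark blobs in box -> list (px centre, area, world xy at z=.012)"
    x0,y0,x1,y1=box;g=cv2.cvtColor(d["img"],cv2.COLOR_RGB2GRAY)[y0:y1,x0:x1]
    m=(g<65).astype(np.uint8);c,_=cv2.findContours(m,cv2.RETR_EXTERNAL,cv2.CHAIN_APPROX_NONE)
    for k in c:
        if len(k)<8: continue
        (u,v),r=cv2.minEnclosingCircle(k);u+=x0;v+=y0
        print("px",round(u,1),round(v,1),"r",round(r,1),"w",np.round(px2w(d,u,v,.012),4),np.round(px2w(d,u,v,.03),4))
E
python3 - <<'E'
from h import *
d=ctrl.capture("top");darks(d);print(d["intrinsics"])
im=d["img"][135:260,105:290,::-1]
cv2.imwrite("pics/crop0.png",cv2.resize(im,None,fx=4,fy=4,interpolation=cv2.INTER_CUBIC))
for p in [(50,0),(0,0)]:
  pass
X=cloud(d);g=X[:,:,2]
for w in (190,210,230): print(w,[(c,int(1000*g[w,c])) for c in range(120,180)])
E
```

```text
px 216.0 238.5 r 7.2 w [0.4731 0.0062 0.012 ] [0.4738 0.0046 0.03  ]
px 262.0 213.2 r 6.6 w [ 0.5388 -0.1221  0.012 ] [ 0.5386 -0.1219  0.03  ]
px 236.9 194.2 r 6.6 w [ 0.5934 -0.0543  0.012 ] [ 0.5924 -0.0551  0.03  ]
px 255.5 163.5 r 6.0 w [ 0.6772 -0.1079  0.012 ] [ 0.6751 -0.108   0.03  ]
px 209.5 160.5 r 6.7 w [0.6891 0.0196 0.012 ] [0.6868 0.0178 0.03  ]
[[473.43207826   0.         256.71752646]
 [  0.         473.43207826 187.26656167]
 [  0.           0.           1.        ]]
190 [(120, -1), (121, -2), (122, 21), (123, 18), (124, 12), (125, 5), (126, -1), (127, 1), (128, 0), (129, 0), (130, 1), (131, 4), (132, 0), (133, -3), (134, -5), (135, -2), (136, 0), (137, -2), (138, -6), (139, -3), (140, 0), (141, 2), (142, 3), (143, 1), (144, 0), (145, 0), (146, 0), (147, 2), (148, 0), (149, -1), (150, -1), (151, -1), (152, 0), (153, 0), (154, -1), (155, -4), (156, 0), (157, 0), (158, 1), (159, 0), (160, -2), (161, 0), (162, 0), (163, -3), (164, -1), (165, 4), (166, 0), (167, 0), (168, -1), (169, -5), (170, 0), (171, -2), (172, -1), (173, 3), (174, 1), (175, -4), (176, -2), (177, 1),
[... 602 characters left out ...]
(174, 0), (175, -2), (176, 0), (177, -4), (178, -2), (179, -3)]
230 [(120, -3), (121, -3), (122, -2), (123, 2), (124, -6), (125, 2), (126, 0), (127, 0), (128, 15), (129, 21), (130, 14), (131, 3), (132, -2), (133, -1), (134, 0), (135, 0), (136, -1), (137, -4), (138, -1), (139, 5), (140, 0), (141, 3), (142, 1318), (143, 6), (144, 0), (145, -2), (146, -1), (147, 3), (148, 3), (149, 0), (150, 5), (151, 0), (152, 0), (153, -6), (154, -2), (155, -1), (156, -1), (157, -1), (158, 2), (159, -1), (160, 0), (161, 0), (162, -2), (163, 0), (164, 0), (165, 0), (166, 2), (167, 1), (168, 0), (169, -1), (170, -4), (171, -1), (172, 0), (173, -1), (174, 2), (175, -1), (176, 0), (177, -4), (178, -4), (179, -2)]
```

View pics/crop0.png

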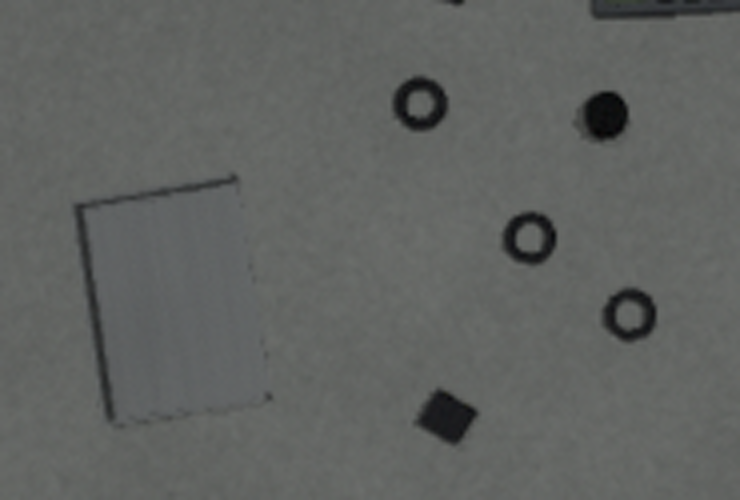

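The crop shows the tray wall tops at crop pixels (77,205), (237,178), (271,399) and (113,425). The mouth is the right edge, between the second and third of these.

```bash
cat >> h.py <<'E'
class _D: pass
def tray(d):
    C=[(77,205),(237,178),(271,399),(113,425)]
    W=np.array([px2w(d,(x+.5)/4-.5+105,(y+.5)/4-.5+135,.022)[:2] for x,y in C])
    return W
E
python3 - <<'E'
from h import *
d=ctrl.capture("top");W=tray(d);print(np.round(W,4))
n=np.linalg.norm
print("side",n(W[0]-W[1]),n(W[2]-W[3]),"back",n(W[0]-W[3]),"mouth",n(W[1]-W[2]))
r=W[1]-W[2]; r2=W[0]-W[3]; a=np.degrees(np.arctan2(*(r+r2)[::-1]));s=W[0]-W[1]+W[3]-W[2];b=np.degrees(np.arctan2(*s[::-1]))
print("along-mouth ang",a,"into ang",b)
th=np.radians((b+a+90)/2);ex=np.array([np.cos(th),np.sin(th)]);ey=np.array([-ex[1],ex[0]])
o=(W.mean(0))-ex*57;o=W.mean(0)-ex*.057
print("th",np.degrees(th),"o",o, "mouthmid",(W[1]+W[2])/2)
np.save("tray.npy",[o,ex,ey])
for nme,p in dict(A=(.6891,.0196),B=(.5934,-.0543),C=(.5388,-.1221),bob=(.675,-.108),tr=(.4738,.0046)).items():
  q=np.array(p)-o;print(nme,np.round([q@ex,q@ey],4))
E
```

```text
[[0.6243 0.2552]
 [0.6398 0.1451]
 [0.488  0.1241]
 [0.4733 0.232 ]]
side 0.11122199359515414 0.10890212874011877 back 0.1527576013920941 mouth 0.15332483670702945
along-mouth ang 8.30683099466921 into ang 97.88921998581002
th 98.09802549023962 o [0.56436967 0.13264661] mouthmid [0.56389368 0.13456825]
A [-0.1295 -0.1076]
B [-0.1892 -0.0024]
C [-0.2486  0.0612]
bob [-0.2538 -0.0756]
tr [-0.114   0.1077]
```

Emit:
play_rows:
  deltas:
    - [0,0,0,0,0,-8.4,16]
    - [0,0,0,0,0,-8.4,16]
    - [0,0,0,0,0,-8.4,16]
    - [0,0,0,0,0,-8.4,16]
    - [0,0,0,0,0,-8.4,16]
    - [0,0,0,0,0,-8.4,16]
    - [0,0,0,0,0,-8.4,16]
    - [0,0,0,0,0,-8.4,16]
    - [0,0,0,0,0,-8.4,16]
    - [0,0,0,0,0,0,16]

```text
time: 1.6
position: [0.2275, -0.5552, 0.2313]
tcp_rot: [0.656, 0.755, -0.0, 0.0]
ft_force: [0.1, 0.5, 0.2]
opening: 0.189
gripper_force: 0.0
```

```bash
cat >> h.py <<'E'
from scipy.spatial.transform import Rotation as Ro
def go(x,y,z,head=0):
    "tray-frame target -> shift in tool axes (mm), turn about tool z (deg)"
    o,ex,ey=np.load("tray.npy");s=ctrl.get_state();p=np.array(s["position"]);R=Ro.from_quat(s["tcp_rot"]).as_matrix()
    w=np.r_[o+ex*x+ey*y,z];yaw=np.degrees(np.arctan2(R[1,0],R[0,0]))
    q=p[:2]-o;th=np.degrees(np.arctan2(ex[1],ex[0]))
    print("t",round(s["time"],2),"now tray",np.round([q@ex,q@ey,p[2]],4),"head",round(yaw-th,2),"tilt",np.round(R[2],3),"F",np.round(s["ft_force"],1),"op",round(s["opening"],3))
    print("shift mm",np.round(R.T@(w-p)*1000,1),"turn z",round(-(head+th-yaw),2))
E
python3 -c "
from h import *
go(-.245,-.002,.1,0)"
```

```text
t 1.6 now tray [-0.6335  0.4305  0.2313] head -0.08 tilt [-0. -0. -1.] F [0.1 0.5 0.2] op 0.189
shift mm [389.2 431.9 131.3] turn z -0.08
```

Emit:
play_rows:
  deltas:
    - [32.5,36,5,0,0,0,16]
    - [32.5,36,5,0,0,0,16]
    - [32.5,36,5,0,0,0,16]
    - [32.5,36,5,0,0,0,16]
    - [32.5,36,5,0,0,0,16]
    - [32.5,36,5,0,0,0,16]
    - [32.5,36,5,0,0,0,16]
    - [32.5,36,5,0,0,0,16]
    - [32.5,36,5,0,0,0,16]
    - [32.5,36,5,0,0,0,16]
    - [32.5,36,5,0,0,0,16]
    - [32.5,36,5,0,0,0,16]

```text
time: 2.8
position: [0.6031, -0.1079, 0.1713]
tcp_rot: [0.659, 0.752, 0.0, 0.0]
ft_force: [0.1, -0.7, 0.5]
opening: 0.185
gripper_force: 0.0
```

```bash
python3 -c "
from h import *
go(-.245,-.002,.05,0)"
```

```text
t 2.8 now tray [-0.2436 -0.0044  0.1713] head -0.52 tilt [-0.  0. -1.] F [ 0.1 -0.7  0.5] op 0.185
shift mm [ -1.4  -2.5 121.3] turn z -0.52
```

Emit:
play_rows:
  deltas:
    - [-3,-1,30,0,0,0,16]
    - [0,0,30,0,0,0,16]
    - [0,0,30,0,0,0,16]
    - [0,0,30,0,0,0,16]
    - [0,0,11,0,0,0,16]
    - [0,0,0,0,0,0,16]
    - [0,0,0,0,0,0,16]

```text
time: 3.5
position: [0.6022, -0.1131, 0.0417]
tcp_rot: [0.657, 0.753, 0.0, 0.001]
ft_force: [0.1, 0.1, -0.6]
opening: 0.185
gripper_force: 0.0
```

```bash
python3 -c "
from h import *
go(-.245,-.002,.005,0)
d=ctrl.capture('scene');save(d,'s1')"
```

```text
t 3.5 now tray [-0.2486 -0.0029  0.0417] head -0.31 tilt [-0.001  0.001 -1.   ] F [ 0.1  0.1 -0.6] op 0.185
shift mm [ 3.7 -0.9 36.7] turn z -0.31
```

View pics/s1.png

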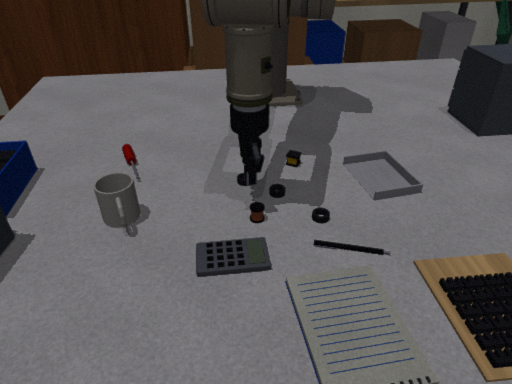

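The scene view shows the gripper at about (250,165), rings at (247,180), (278,190) and (320,215), and the spool at (257,212). I'll project my estimates into this picture as a check.

```bash
python3 -c "
from h import *
d=ctrl.capture('scene')
def pr(p):
  c=d['R']@np.array(p)+d['t'];c=d['intrinsics']@c;return np.round(c[:2]/c[2],1)
for n,p in dict(A=(.6891,.0196,.0075),B=(.5934,-.0543,.0075),C=(.5388,-.1221,.0075),bob=(.676,-.108,.016),tr=(.4738,.0046,.015),tip=ctrl.get_state()['position']).items(): print(n,pr(p))
"
```

```text
A [319.2 215.2]
B [276.  190.8]
C [243.5 179.3]
bob [256.3 212.4]
tr [292.1 159. ]
tip [249.9 181.8]
```

Emit:
play_rows:
  deltas:
    - [2,-1,15,0,0,0,16]
    - [0,0,12,0,0,0,16]
    - [0,0,9,0,0,0,16]
    - [0,0,0,0,0,0,16]
    - [0,0,0,0,0,0,16]

```text
time: 4.1
position: [0.5996, -0.1108, 0.0036]
tcp_rot: [0.657, 0.754, -0.0, -0.001]
ft_force: [0.2, 0.7, -0.7]
opening: 0.188
gripper_force: 0.0
```

```bash
python3 -c "
from h import *
go(.06,-.003,.005,0)
"
```

```text
t 4.1 now tray [-0.246  -0.0006  0.0036] head -0.23 tilt [ 0.001 -0.001 -1.   ] F [ 0.2  0.7 -0.7] op 0.188
shift mm [306.    1.2  -1.3] turn z -0.23
```

Emit:
play_rows:
  deltas:
    - [8,0,-1,0,0,0,16]
    - [10,0,0,0,0,0,16]
    - [12,0,0,0,0,0,16]
    - [14,0,0,0,0,0,16]
    - [14,0,0,0,0,0,16]
    - [14,0,0,0,0,0,16]
    - [14,0,0,0,0,0,16]
    - [14,0,0,0,0,0,16]
    - [14,0,0,0,0,0,16]
    - [12,0,0,0,0,0,16]
    - [10,0,0,0,0,0,16]
    - [6,0,0,0,0,0,16]

```text
time: 5.3
position: [0.5804, 0.0307, 0.0052]
tcp_rot: [0.657, 0.754, -0.0, -0.0]
ft_force: [0.8, -0.1, 0.3]
opening: 0.189
gripper_force: 0.4
```

```bash
python3 -c "
from h import *
go(.06,-.003,.005,0)
d=ctrl.capture('top');save(d,'t1');im=d['img'][135:260,105:290,::-1]
e=ctrl.capture('scene')['img'][130:250,180:430,::-1]
cv2.imwrite('pics/m1.png',np.vstack([cv2.resize(im,(444,300),interpolation=2),cv2.resize(e,(444,213),interpolation=2)]))
"
```

```text
t 5.3 now tray [-0.1032 -0.0016  0.0052] head -0.19 tilt [ 0. -0. -1.] F [ 0.8 -0.1  0.3] op 0.189
shift mm [163.2   0.9   0.2] turn z -0.19
```

View pics/m1.png

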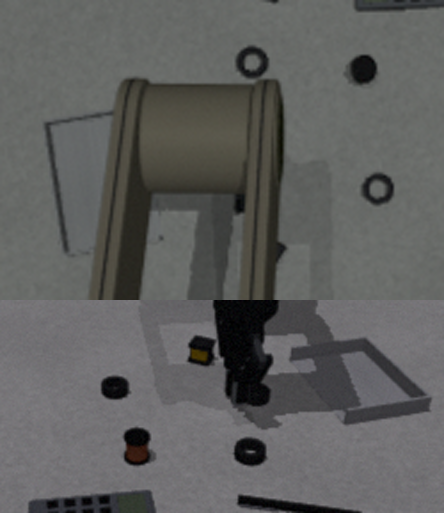

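The lower half shows ring B sitting ahead of the fingertips at about (255,395), with the other items undisturbed. I'll continue the push.

Emit:
play_rows:
  deltas:
    - [8,0,0,0,0,0,16]
    - [12,0,0,0,0,0,16]
    - [14,0,0,0,0,0,16]
    - [16,0,0,0,0,0,16]
    - [18,0,0,0,0,0,16]
    - [18,0,0,0,0,0,16]
    - [18,0,0,0,0,0,16]
    - [18,0,0,0,0,0,16]
    - [14,0,0,0,0,0,16]
    - [10,0,0,0,0,0,16]
    - [8,0,0,0,0,0,16]
    - [4,0,0,0,0,0,16]

```text
time: 6.6
position: [0.5588, 0.1869, 0.0053]
tcp_rot: [0.657, 0.754, -0.0, 0.0]
ft_force: [0.5, 0.1, 0.0]
opening: 0.186
gripper_force: 0.1
```

Emit:
play_rows:
  deltas:
    - [0,0,0,0,0,0,16]
    - [-10,0,0,0,0,0,16]
    - [-10,0,-10,0,0,0,16]
    - [0,0,-35,0,0,0,16]
    - [0,0,-35,0,0,0,16]
    - [-45,0,-5,0,0,0,16]
    - [-48,0,0,0,0,0,16]
    - [-48,0,0,0,0,0,16]
    - [-48,0,0,0,0,0,16]
    - [-48,0,0,0,0,0,16]
    - [-48,0,0,0,0,0,16]
    - [-48,0,0,0,0,0,16]

```text
time: 7.8
position: [0.607, -0.1671, 0.0914]
tcp_rot: [0.657, 0.754, 0.0, 0.001]
ft_force: [1.3, 0.5, 0.5]
opening: 0.181
gripper_force: 0.0
```

```bash
python3 - <<'E'
from h import *
d=ctrl.capture("top")
darks(d,(120,140,330,255));save(d,"t2")
o,ex,ey=np.load("tray.npy")
X=cloud(d)
for r in ctrl.spot_in("ring1",d)[:5]:
    c,w=r["point"];p=px2w(d,c,w,.012)[:2]-o;print(round(r["p"],2),np.round([c,w],1),"tray",np.round([p@ex,p@ey],4))
th=np.degrees(np.arctan2(.0612-.02,-.2486-.05))
# heading from C(-.2486,.0612) to (.05,.02)
h=np.arctan2(.02-.0612,.05+.2486);print("head",np.degrees(h))
c=np.array([-.2486,.0612])-.052*np.array([np.cos(h),np.sin(h)]);print(c);go(*c,.1,np.degrees(h))
E
```

```text
px 216.0 238.5 r 7.2 w [0.4731 0.0062 0.012 ] [0.4738 0.0046 0.03  ]
px 262.3 212.0 r 7.5 w [ 0.5423 -0.1231  0.012 ] [ 0.5421 -0.1229  0.03  ]
px 141.5 211.1 r 6.8 w [0.5539 0.21   0.012 ] [0.5534 0.2056 0.03  ]
px 267.5 203.5 r 1.6 w [ 0.5653 -0.138   0.012 ] [ 0.5647 -0.1376  0.03  ]
px 128.0 212.5 r 26.8 w [0.5511 0.2473 0.012 ] [0.5507 0.2424 0.03  ]
px 277.7 215.8 r 40.4 w [ 0.5306 -0.1652  0.012 ] [ 0.5305 -0.1645  0.03  ]
px 161.0 179.5 r 2.1 w [0.6399 0.155  0.012 ] [0.6383 0.1514 0.03  ]
px 209.6 160.6 r 6.6 w [0.6889 0.0194 0.012 ] [0.6866 0.0176 0.03  ]
px 305.5 155.5 r 19.6 w [ 0.6957 -0.2475  0.012 ] [ 0.6933 -0.2456  0.03  ]
px 279.5 146.5 r 2.5 w [ 0.7229 -0.176   0.012 ] [ 0.7202 -0.1751  0.03  ]
px 272.9 145.0 r 2.1 w [ 0.7276 -0.1577  0.012 ] [ 0.7248 -0.157   0.03  ]
px 264.5 145.4 r 5.6 w [ 0.7271 -0.1344  0.012 ] [ 0.7243 -0.134   0.03  ]
0.62 [209.9 158.3] tray [-0.1316 -0.1135]
0.6 [259.2 212.1] tray [-0.2415  0.0567]
0.39 [142.5 212.6] tray [0.076 0.004]
head -7.8559105132596425
[-0.30011198  0.06830748]
t 7.9 now tray [-0.3071  0.0004  0.0917] head -0.61 tilt [-0.003  0.001 -1.   ] F [-1.3  0.4 -0.5] op 0.186
shift mm [  6.3 -67.9  -8.4] turn z 7.25
```

View pics/t2.png

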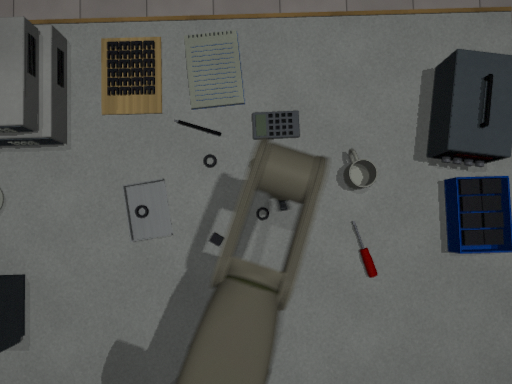

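Ring B is in the tray at (141,211), about (0.078, 0) in the tray frame. Ring C at (262,213) and ring A at (210,160) are untouched. C goes next.

Emit:
play_rows:
  deltas:
    - [2,-22,0,0,0,0,16]
    - [2,-22,0,0,0,0,16]
    - [2,-21.5,0,0,0,0,16]
    - [0,0,0,0,0,5,16]
    - [0,0,20,0,0,0,16]
    - [0,0,20,0,0,0,16]
    - [0,0,20,0,0,0,16]
    - [0,0,10,0,0,0,16]
    - [0,0,0,0,0,0,16]
    - [0,0,0,0,0,0,16]

```text
time: 8.9
position: [0.5419, -0.167, 0.0211]
tcp_rot: [0.689, 0.725, 0.0, 0.0]
ft_force: [-0.3, -0.3, -0.4]
opening: 0.186
gripper_force: 0.0
```

```bash
python3 -c "
from h import *
go(-.3004,.0659,.005,-5.2)
go(.013,.0373,.005,-5.2)
"
```

```text
t 8.9 now tray [-0.2934  0.0645  0.0211] head -5.24 tilt [-0.     0.001 -1.   ] F [-0.3 -0.3 -0.4] op 0.186
shift mm [-7.1 -0.8 16.1] turn z -0.04
t 8.9 now tray [-0.2934  0.0645  0.0211] head -5.24 tilt [-0.     0.001 -1.   ] F [-0.3 -0.3 -0.4] op 0.186
shift mm [307.6  -1.   16. ] turn z -0.04
```

Emit:
play_rows:
  deltas:
    - [-3,-1,9,0,0,0,16]
    - [0,0,7,0,0,0,16]
    - [0,0,0,0,0,0,16]
    - [8,0,0,0,0,0,16]
    - [10,0,0,0,0,0,16]
    - [12,0,0,0,0,0,16]
    - [14,0,0,0,0,0,16]
    - [15,0,0,0,0,0,16]
    - [15,0,0,0,0,0,16]
    - [15,0,0,0,0,0,16]
    - [15,0,0,0,0,0,16]
    - [10,0,0,0,0,0,16]

```text
time: 10.1
position: [0.5349, -0.054, 0.0043]
tcp_rot: [0.689, 0.725, 0.0, -0.0]
ft_force: [-0.0, -0.4, 0.9]
opening: 0.189
gripper_force: 0.3
```

```bash
python3 -c "
from h import *
go(.013,.0373,.005,-5.2)
"
```

```text
t 10.1 now tray [-0.1807  0.0554  0.0043] head -5.17 tilt [ 0. -0. -1.] F [-0.  -0.4  0.9] op 0.189
shift mm [194.5   0.6  -0.7] turn z 0.03
```

Emit:
play_rows:
  deltas:
    - [12,0,0,0,0,0,16]
    - [15,0,0,0,0,0,16]
    - [18,0,0,0,0,0,16]
    - [20,0,0,0,0,0,16]
    - [20,0,0,0,0,0,16]
    - [20,0,0,0,0,0,16]
    - [20,0,0,0,0,0,16]
    - [20,0,0,0,0,0,16]
    - [18,0,0,0,0,0,16]
    - [12,0,0,0,0,0,16]
    - [8,0,0,0,0,0,16]
    - [6,0,0,0,0,0,16]

```text
time: 11.3
position: [0.5255, 0.1336, 0.0043]
tcp_rot: [0.689, 0.725, -0.0, 0.0]
ft_force: [-0.2, -0.9, 0.7]
opening: 0.186
gripper_force: 0.3
```

Emit:
play_rows:
  deltas:
    - [2,0,0,0,0,0,16]
    - [0,0,0,0,0,0,16]
    - [-10,0,0,0,0,0,16]
    - [-10,0,-15,0,0,0,16]
    - [0,0,-40,0,0,0,16]
    - [0,0,-45,0,0,0,16]
    - [-45,20,0,0,0,0,16]
    - [-45,40,0,0,0,0,16]
    - [-45,40,0,0,0,0,16]
    - [-45,40,0,0,0,0,16]
    - [0,0,0,0,0,0,16]

```text
time: 12.4
position: [0.6564, -0.0425, 0.1044]
tcp_rot: [0.691, 0.723, -0.0, 0.001]
ft_force: [-0.6, -0.1, 0.4]
opening: 0.183
gripper_force: 0.0
```

```bash
python3 - <<'E'
from h import *
o,ex,ey=np.load("tray.npy")
d=ctrl.capture("top");save(d,"t3")
for r in ctrl.spot_in("ring1",d)[:5]:
    c,w=r["point"];p=px2w(d,c,w,.012)[:2]-o;print(round(r["p"],2),np.round([c,w],1),"tray",np.round([p@ex,p@ey],4))
darks(d,(130,183,185,240));darks(d,(190,140,225,255))
# A leg 1: (-.1293,-.1076) -> (-.06,-.04)
a=np.array([-.1293,-.1074]);b=np.array([-.055,-.042]);u=(b-a)/np.linalg.norm(b-a);h=np.degrees(np.arctan2(u[1],u[0]));print(h,np.linalg.norm(b-a))
s=a-.047*u;print(s);go(*s,.1,h)
E
```

```text
px 131.0 229.0 r 10.0 w [0.5056 0.2394 0.012 ] [0.5058 0.2346 0.03  ]
px 160.6 221.4 r 7.0 w [0.524  0.1579 0.012 ] [0.524  0.1542 0.03  ]
px 141.3 210.9 r 6.7 w [0.5546 0.2104 0.012 ] [0.5541 0.206  0.03  ]
px 179.5 211.0 r 28.4 w [0.5513 0.1052 0.012 ] [0.5509 0.1023 0.03  ]
px 173.0 211.0 r 28.4 w [0.5518 0.1231 0.012 ] [0.5514 0.1199 0.03  ]
px 216.0 238.5 r 7.2 w [0.4731 0.0062 0.012 ] [0.4738 0.0046 0.03  ]
px 223.5 192.5 r 2.5 w [ 0.599  -0.0173  0.012 ] [ 0.598  -0.0185  0.03  ]
px 197.0 168.1 r 28.7 w [0.6688 0.0547 0.012 ] [0.6668 0.0524 0.03  ]
41.35472995812546 0.09898307936208087
[-0.16457977 -0.13845379]
t 12.5 now tray [-0.1818 -0.0646  0.1045] head -5.4 tilt [ 0.    -0.001 -1.   ] F [ 0.2 -0.   0.4] op 0.192
shift mm [24.1 71.9  4.5] turn z -46.76
```

Emit:
play_rows:
  deltas:
    - [9,21,0,0,0,0,16]
    - [9,21,0,0,0,0,16]
    - [9,20,0,0,0,0,16]
    - [0,0,0,0,0,-8.1,16]
    - [0,0,0,0,0,-8.1,16]
    - [0,0,0,0,0,-8.1,16]
    - [0,0,20,0,0,-8.1,16]
    - [0,0,20,0,0,-8.1,16]
    - [0,0,15,0,0,0,16]
    - [0,0,0,0,0,0,16]
    - [0,0,0,0,0,0,16]

```text
time: 13.6
position: [0.7141, -0.0055, 0.0497]
tcp_rot: [0.397, 0.918, -0.0, -0.0]
ft_force: [1.1, -0.6, 1.0]
opening: 0.183
gripper_force: 0.0
```

```bash
python3 -c "
from h import *
go(-.1604,-.1292,.005,35)
d=ctrl.capture('scene')['img'][130:280,180:430,::-1]
cv2.imwrite('pics/m4.png',cv2.resize(d,None,fx=3,fy=3,interpolation=2))
"
```

```text
t 13.6 now tray [-0.1578 -0.1288  0.0497] head 35.11 tilt [ 0. -0. -1.] F [ 1.1 -0.6  1. ] op 0.183
shift mm [-2.4 -1.1 44.7] turn z 0.11
```

View pics/m4.png

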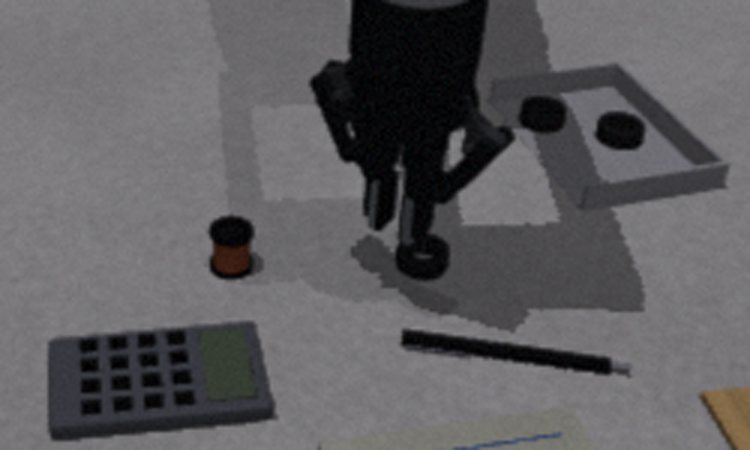

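Rings B and C are in the tray, at crop (620,130) and (542,112). The fingertips hover to the left of ring A at (422,258), and the pen at (402,338) looks clear. I'll descend and push.

Emit:
play_rows:
  deltas:
    - [-4,0,15,0,0,0,16]
    - [0,0,15,0,0,0,16]
    - [0,0,10,0,0,0,16]
    - [0,0,4,0,0,0,16]
    - [0,0,0,0,0,0,16]
    - [6,0,0,0,0,0,16]
    - [8,0,0,0,0,0,16]
    - [10,0,0,0,0,0,16]
    - [12,0,0,0,0,0,16]
    - [12,0,0,0,0,0,16]
    - [12,0,0,0,0,0,16]
    - [10,0,0,0,0,0,16]

```text
time: 14.85
position: [0.6683, 0.0433, 0.0055]
tcp_rot: [0.395, 0.918, 0.0, 0.0]
ft_force: [0.4, -0.3, 1.6]
opening: 0.188
gripper_force: 0.4
```

```bash
python3 -c "
from h import *
go(-.055,-.0555,.005,35)
"
```

```text
t 14.85 now tray [-0.1031 -0.0903  0.0055] head 35.31 tilt [-0.  0. -1.] F [ 0.4 -0.3  1.6] op 0.188
shift mm [59.4 -0.6  0.5] turn z 0.31
```

Emit:
play_rows:
  deltas:
    - [10,0,0,0,0,0,16]
    - [12,0,0,0,0,0,16]
    - [12,0,0,0,0,0,16]
    - [10,0,0,0,0,0,16]
    - [8,0,0,0,0,0,16]
    - [6,0,0,0,0,0,16]
    - [0,0,0,0,0,0,16]
    - [-10,0,0,0,0,0,16]
    - [-15,0,0,0,0,0,16]
    - [-15,0,-20,0,0,0,16]
    - [-10,0,-35,0,0,0,16]
    - [-30,0,-20,0,0,0,16]

```text
time: 16.05
position: [0.6857, 0.0257, 0.0828]
tcp_rot: [0.395, 0.918, 0.001, 0.001]
ft_force: [1.8, -0.3, 0.9]
opening: 0.189
gripper_force: 0.0
```

Emit:
play_rows:
  deltas:
    - [-40,0,0,0,0,0,16]
    - [-20,0,0,0,0,8.5,16]
    - [0,0,0,0,0,8.5,16]
    - [0,0,0,0,0,8.5,16]
    - [0,0,0,0,0,8.5,16]
    - [0,0,0,0,0,1,16]
    - [0,0,0,0,0,0,16]

```text
time: 16.75
position: [0.7259, -0.0186, 0.0802]
tcp_rot: [0.653, 0.758, -0.0, 0.0]
ft_force: [-0.1, -0.4, -0.3]
opening: 0.19
gripper_force: 0.0
```

```bash
python3 - <<'E'
from h import *
o,ex,ey=np.load("tray.npy")
d=ctrl.capture("top");e=ctrl.capture("scene")
for f in(d,e):
  for r in ctrl.spot_in("ring1",f)[:5]:
    c,w=r["point"];p=px2w(f,c,w,.01)[:2]-o;print(round(r["p"],2),np.round([c,w],1),"tray",np.round([p@ex,p@ey],4))
go(-.095,-.040,.005,0)
cv2.imwrite('pics/m5.png',np.vstack([cv2.resize(d["img"][135:260,105:290,::-1],(444,300),interpolation=2),cv2.resize(e["img"][130:250,180:430,::-1],(444,213),interpolation=2)]))
E
```

```text
0.51 [137.6 209.6] tray [ 0.0885 -0.0066]
0.51 [182.2 189.6] tray [-0.0417 -0.0405]
0.76 [349.6 188.8] tray [-0.0303 -0.0401]
0.66 [253.4 210.8] tray [-0.2565 -0.0627]
0.55 [387.8 175.4] tray [ 0.0793 -0.0126]
0.51 [359.3 169.6] tray [0.0273 0.0275]
t 16.95 now tray [-0.1714 -0.1384  0.0803] head 0.39 tilt [-0.  0. -1.] F [-0.6  0.3  0.2] op 0.192
shift mm [ 77.1 -97.9  75.3] turn z 0.39
```

View pics/m5.png

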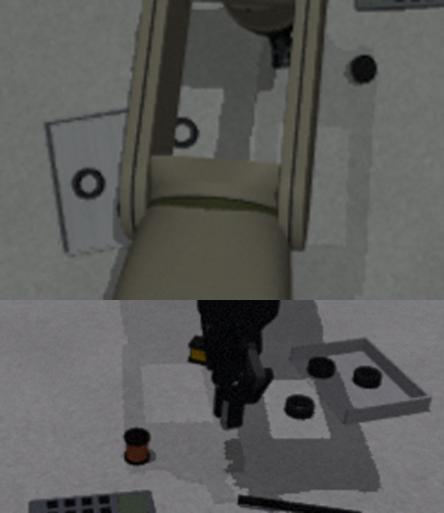

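Ring A now sits at about (-0.033, -0.040) in the tray frame: (182,190) in the top view, (350,189) in the scene view. I'll go behind it and push it straight in.

Emit:
play_rows:
  deltas:
    - [20,-25,0,0,0,0,16]
    - [20,-25,0,0,0,0,16]
    - [20,-25,0,0,0,0,16]
    - [16,-23,0,0,0,0,16]
    - [0,0,20,0,0,0,16]
    - [0,0,20,0,0,0,16]
    - [0,0,15,0,0,0,16]
    - [0,0,0,0,0,0,16]
    - [0,0,0,0,0,0,16]

```text
time: 17.85
position: [0.6174, 0.0435, 0.0253]
tcp_rot: [0.653, 0.757, -0.0, -0.0]
ft_force: [0.2, 0.1, -0.6]
opening: 0.187
gripper_force: 0.0
```

```bash
python3 -c "
from h import *
go(.019,-.038,.005,0)
"
```

```text
t 17.85 now tray [-0.0958 -0.04    0.0253] head 0.3 tilt [ 0.    -0.001 -1.   ] F [ 0.2  0.1 -0.6] op 0.187
shift mm [114.8  -1.4  20.3] turn z 0.3
```

Emit:
play_rows:
  deltas:
    - [0,0,12,0,0,0,16]
    - [0,0,8,0,0,0,16]
    - [0,0,0,0,0,0,16]
    - [10,0,0,0,0,0,16]
    - [14,0,0,0,0,0,16]
    - [15,0,0,0,0,0,16]
    - [15,0,0,0,0,0,16]
    - [15,0,0,0,0,0,16]
    - [15,0,0,0,0,0,16]
    - [14,0,0,0,0,0,16]
    - [10,0,0,0,0,0,16]
    - [7,0,0,0,0,0,16]

```text
time: 19.05
position: [0.6005, 0.1584, 0.0053]
tcp_rot: [0.653, 0.757, -0.0, 0.0]
ft_force: [-0.6, -0.9, 0.5]
opening: 0.186
gripper_force: 0.4
```

Emit:
play_rows:
  deltas:
    - [0,0,0,0,0,0,16]
    - [-10,0,0,0,0,0,16]
    - [-10,0,-15,0,0,0,16]
    - [0,0,-40,0,0,0,16]
    - [0,0,-45,0,0,0,16]
    - [-45,0,-10,0,0,0,16]
    - [-45,0,0,0,0,0,16]
    - [-45,0,0,0,0,0,16]
    - [-45,0,0,0,0,0,16]
    - [-45,0,0,0,0,0,16]
    - [-45,0,0,0,0,0,16]
    - [0,0,0,0,0,0,16]

```text
time: 20.25
position: [0.6429, -0.1376, 0.1169]
tcp_rot: [0.656, 0.755, -0.0, 0.002]
ft_force: [-0.7, 0.5, 0.5]
opening: 0.186
gripper_force: 0.0
```

```bash
python3 - <<'E'
from h import *
o,ex,ey=np.load("tray.npy")
d=ctrl.capture("top");e=ctrl.capture("scene")
for r in ctrl.spot_in("ring1",d)[:5]:
    c,w=r["point"];p=px2w(d,c,w,.012)[:2]-o;print(round(r["p"],2),np.round([c,w],1),"tray",np.round([p@ex,p@ey],4))
go(0,0,.1,0)
cv2.imwrite('pics/m6.png',np.vstack([cv2.resize(d["img"][135:260,105:290,::-1],(444,300),interpolation=2),cv2.resize(e["img"][130:270,180:430,::-1],(444,249),interpolation=2)]))
E
```

```text
0.65 [140.2 211.9] tray [0.0819 0.001 ]
0.63 [150.6 194.2] tray [ 0.0461 -0.0425]
0.5 [157.8 225.1] tray [0.0397 0.045 ]
0.26 [278.1 115.8] tray [-0.3389 -0.1994]
t 20.4 now tray [-0.2718 -0.0404  0.116 ] head 0.16 tilt [ 0.  0. -1.] F [-0.3  0.4  0.4] op 0.184
shift mm [271.9 -39.6  16. ] turn z 0.16
```

View pics/m6.png

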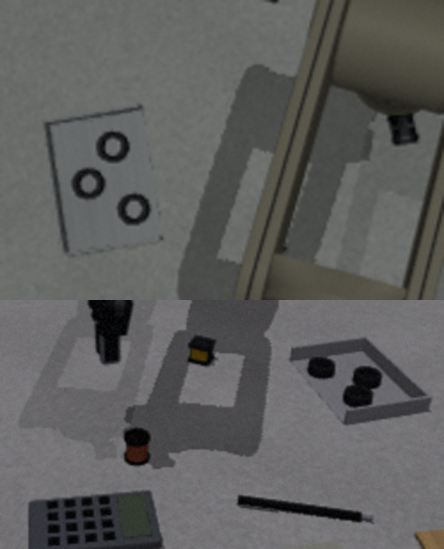

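All three rings lie flat inside the tray at crop (113,146), (88,183) and (134,209). The last is clear of the mouth line. The bystanders haven't moved and the arm is clear.

```bash
python3 -c "
from rig import ctrl
print(ctrl.job_done())"
```

```text
the job is handed in; nothing more can be done
None
```

I handed the job in at about 20 s: the final pictures show all three ring cores flat and wholly inside the tray, the spool, transformer and other bystanders with no visible shift, and the arm clear. No verdict came back.

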